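# Release the long can from the checkout dispenser

### The job

A customer wants the long can: press down the thumb pad of the dispenser that holds the long can, so that its gate lifts and the can rolls out into the open trough against the front lip, then let the pad come all the way up so that the gate is shut again behind it. Do it by the pad alone, without touching or lifting either can. Leave the other dispenser shut with its short can in it, and do not disturb the other goods on the counter.

Things in the scene. Friction and masses are not known exactly. Their poses are not given: they have to be found in the camera images.
- dispenser_a: Can dispenser fixed to the counter, base 270 x 168 mm. Origin: counter height, under the chute; +x downhill along the chute, y across, z up. Steel chute 112 mm wide slopes from 55 mm high (x=-100) to 15 mm (x=150), low side walls. A rocking frame (joint lever) pivots on two side posts 108 mm high at x=-35: gate in front (x=60), thumb pad behind (x=-140). Holds the long can.
- dispenser_b: Same make, size and axes as dispenser_a, but it holds the short can. It stays shut.
- lever_a (a joint): Rocking frame (steel arms, barred gate) of dispenser a, rad: 0 = pad up, gate shut; grows as the pad is pressed; stop at 0.42. The gate clears a can from about 0.3. A spring shuts it: the pad takes about 3 N to start, 5 N fully down. Level pivot axis, 95 mm high, 105 mm from the pad's middle, 95 mm from the gate.
- lever_b (a joint): Rocking frame (steel arms, barred gate) of dispenser b, rad: 0 = pad up, gate shut; grows as the pad is pressed; stop at 0.42. The gate clears a can from about 0.3. A spring shuts it: the pad takes about 3 N to start, 5 N fully down. Level pivot axis, 95 mm high, 105 mm from the pad's middle, 95 mm from the gate.
- pad_a (a point): Middle of the top face of the black thumb pad of dispenser a (50 mm along the chute x 60 mm across, 6 mm thick, about 106 mm above the counter when up). It goes down 43 mm at full travel, moving about 5 mm towards the gate, with nothing beneath it.
- pad_b (a point): Middle of the top face of the black thumb pad of dispenser b (50 mm along the chute x 60 mm across, 6 mm thick, about 106 mm above the counter when up). It goes down 43 mm at full travel, moving about 5 mm towards the gate, with nothing beneath it.
- long_can: Long can, 40 mm across, 96 mm long, lying across the chute of dispenser_a behind its gate (at x=38 in the dispenser's frame), free to roll. Origin at its centre, y along its length. When released it rolls down the open trough and rests against the front lip (45 mm high, inner face at x=150) with its centre at about x=130, 38 mm high.
- short_can: Short can, 40 mm across, 50 mm long, lying across the chute of dispenser_b behind its gate. Origin at its centre, y along its length.
- bottle: Amber bottle, 48 mm across, 130 mm tall, standing between the dispensers. Bystander; origin at the centre of its underside.
- gum_box: Small cardboard box, 50 x 30 x 20 mm, between the dispensers. Bystander; origin at the centre of its underside.
- jar: Glass jar, 60 mm across, 85 mm tall. Bystander; origin at the centre of its underside.
- tissue_pack: White tissue pack, 105 x 55 x 26 mm. Bystander; origin at the centre of its underside.
- snack_bar: Blue wrapped bar, 120 x 35 x 14 mm. Bystander; origin at the centre of its underside.
- soup_can: Upright can, 66 mm across, 100 mm tall, standing between the dispensers. Bystander; origin at the centre of its underside.
There are look-alikes about, which are no part of the job. Leave any pink look-alike of the long_can alone.

How it is judged:
On the way, in this order (a step that is already met when the one before it is completed fails the run):
1. the gate of the long can's dispenser is lifted (frame beyond 0.2 rad) (value of joint lever_a above 0.2 rad), for 0.05 s.
2. the long can has rolled past the gate (x of long_can in the frame of dispenser_a above 0.1 m), for 0.1 s.
At the end, for the whole second after the job is handed in: The long can lies at rest in the trough of its dispenser against the lip (centre 115 to 145 mm downhill of the dispenser's origin, within 30 mm of its middle, under 60 mm high, slower than 0.03 m/s), both gates are shut (both frames below 0.05 rad), and the short can is within 15 mm of its start (x of long_can in the frame of dispenser_a between 0.115 and 0.145 m and y of long_can in the frame of dispenser_a between -0.03 and 0.03 m and z of long_can in the frame of dispenser_a below 0.06 m and linear speed of long_can below 0.03 m/s and value of joint each of lever_a, lever_b below 0.05 rad and distance of short_can from where it was at the start of the episode below 0.015 m); the robot touches nothing.
It fails at once if the robot touches or lifts a can (contact force between any of the arm, the fingers and long_can above 0.5 N or contact force between any of the arm, the fingers and short_can above 0.5 N or height (world z) of any of long_can, short_can above 0.09 m).
It fails at once if the other dispenser is opened (frame beyond 0.1 rad) or its can moves over 15 mm (value of joint lever_b above 0.1 rad or distance of short_can from where it was at the start of the episode above 0.015 m).
It fails at once if a bystander is moved over 20 mm (distance of any of bottle, gum_box, jar, tissue_pack, snack_bar, soup_can from where it was at the start of the episode above 0.02 m).
It also fails if it takes over 35 s, if anything falls off the work surface, if the arm or the gripper's body presses on something with over 40 N, if the wrist force passes 120 N, or if a joint passes its speed limit or range.

### The arm

A 6-joint arm with a two-finger parallel gripper is mounted at the origin on the work surface. World frame = base frame: x ahead of the robot, y to its left, z up, the work surface at z = 0. Lengths are in m, angles in rad, forces in N, time in s.
With the tool pointing down it reaches from about 0.375 to 0.9 m from the base axis. Payload 3.1 kg.
Tool frame: the origin (TCP) lies between the finger pads; the fingertips stand 22 mm ahead of it and the grasp point (between the pads) lies 3 mm ahead of it; z points along the fingers, y is the line along which they close (so a half turn about z gives the same grasp; the last joint's range is limited). The gripper opens to 87 mm and grips with 3 to 60 N. Pads are 19 mm wide; open, the fingers measure 117 mm over their backs; the gripper's body (75 mm by 190 mm) begins 51 mm behind the grasp point.
Start: joints at [-1.357, 0.527, 1.433, -0, 1.181, -0.178], TCP at [0.239, -0.577, 0.245] pointing down, gripper open.
Joint ranges: [-3.08, 3.08], [-0.75, 2.2], [0.22, 2.44], [-1.43, 4.57], [0, 2.65], [-2.85, 2.85]. Speed limits (rad/s): [2.79, 2.79, 3.14, 3.14, 3.14, 3.14].

### API

Orientations are given as a unit quaternion [x, y, z, w].
In Python, from rig import robot gives the robot as it stands.
- The arm moves only by the tool move_arm, never from a script. Its argument "series" is text: rows parted by semicolons, each of 6 numbers parted by spaces: the shift along the tool's x, y, z in mm, then the turn, a rotation vector about the tool's x, y, z in degrees. In form: dx dy dz ax ay az; .... A call has 1 to 8 rows; each row is the pose to reach, as a shift and turn from the pose commanded when the call began, along the tool's axes at that moment; what a row does not reach only later rows make up. A row lasts 1/12 s, in which the tool goes at most 41.7 mm and 7.16 degrees, less where a joint would pass 70% of its speed; a pose out of reach is approached as far as the arm can. A call with a gripper value outside its range is refused whole. "jaw" is the opening, from 0 (shut) to 1 (fully open), set as the call begins (left out, the last holds). The fingers move at their own pace and stop on an object; "newtons" is the grip in N (left out, the last holds). Time passes only in rows, so rows that repeat a pose let the fingers close. It gives the time, the measured TCP pose, the force, the opening and the grip force at its end, in the units of the state.
- robot.get_obs(): the state, without advancing time (a new reading comes with each control period).
- robot.camera(name): name is "side" or "top" or "wrist"; returns a dict with "img" (420x560x3 uint8, red, green, blue), "mtx" (3x3 intrinsics, pixels), "world_to_cam" (4x4, takes a point from world to camera coordinates). Camera axes: x right, y down, z forward; pixel columns grow to the right and rows downward; lengths in m; the calibration is good to about 2 mm. The wrist camera is an equidistant fisheye: a pixel r from the principal point sees the ray r / f radians off the axis. A picture is of the moment at which its call begins. There is no depth.
- robot.hand_in(): hands the job in; it is judged then, once.
Trained networks look in a picture, given as the dict that the camera call returned (one of the last four; its "shot" number tells which), for a name from the list of things; names that differ only in an ending like _2 or _b are one class to them, and where a whole thing is asked for, a point or a joint stands for the part that bears it (a point fixed in the world has none). Each returns a list of dicts, best first, with "p" (0 to 1); they miss things now and then, are a little off and sometimes report something else, mostly with a low value. They report only what shows in the picture. A call takes as long as a camera call. They do not tell look-alikes from the thing itself.
- robot.search_frame(picture, thing): "xyz" ([x, y, z] in m, in world coordinates, good to about 4 mm: the middle of the surface that is visible of it).
- robot.tip_of(picture, thing): "xyz" ([x, y, z] in m, in world coordinates, good to about 4 mm: a listed point, or the origin of a listed thing).
The state is a dict: "time": time; "q": joint angles; "joint_velocities": joint speeds; "joint_torque": joint torques, N m; "position": TCP position; "tool_rot": TCP orientation; "ft_force": force on the tool from outside, world axes, zero at the start; "moment": the same for the moment, N m; "grip_width": finger opening in m; "grip_force": force on a finger pad.
Only numpy, scipy, OpenCV 4.12 (cv2) and the standard library are available. Lean on these libraries where they do the work, as an engineer would, in place of code of your own. Each camera call takes 0.05 s, during which the arm holds its last target. There are 200 camera calls.

## Working session

There is one attempt and no reset: what is moved stays moved. The work goes in short steps, Python scripts to look and compute and a tool call to move; the robot and the scene stay as the last step left them, time stands still between calls to the robot, and variables do not carry over. Pictures are saved under pics/ and viewed, at most 10 in all, crops included, and the job is handed in when it is done.

Besides the shell and the picture viewer there is one more tool, called after "Call:" as name(argument=value, ...), one argument or row to a line, values as JSON. move_arm: Moves the arm, as the interface text tells. Its arguments: {"type":"object","properties":{"series":{"type":"string"},"jaw":{"type":"number"},"newtons":{"type":"number"}},"required":["series"]}

```bash
mkdir -p pics; python3 - <<'E'
from rig import robot
import cv2,numpy as np
for n in ["top","side"]:
    p=robot.camera(n); cv2.imwrite(f"pics/{n}0.png",p["img"][:,:,::-1])
    def px(X):
        c=p["world_to_cam"]@np.r_[X,1]; u=p["mtx"]@c[:3]; return (u[:2]/u[2]).round()
    for t in ["pad_a","dispenser_a","long_can","short_can"]:
        for d in robot.tip_of(p,t)[:4]: print(n,t,round(d["p"],2),np.round(d["xyz"],3),px(d["xyz"]))
o=robot.get_obs();print(o["position"],o["tool_rot"],o["time"])
E
```

```text
top pad_a 0.9 [ 0.483 -0.172  0.104] [349. 263.]
top pad_a 0.77 [0.495 0.186 0.107] [200. 258.]
top dispenser_a 0.85 [ 0.626 -0.166  0.001] [341. 214.]
top dispenser_a 0.77 [0.634 0.168 0.001] [214. 210.]
top long_can 0.72 [ 0.858 -0.008  0.02 ] [281. 127.]
top long_can 0.68 [ 0.661 -0.162  0.051] [341. 196.]
top long_can 0.66 [ 0.376 -0.142  0.02 ] [334. 309.]
top short_can 0.74 [0.671 0.161 0.053] [215. 192.]
top short_can 0.58 [ 0.635  0.173 -0.004] [213. 210.]
top short_can 0.55 [0.496 0.187 0.105] [200. 257.]
side pad_a 0.91 [ 0.482 -0.169  0.108] [331. 172.]
side pad_a 0.64 [0.496 0.185 0.105] [317. 267.]
side dispenser_a 0.87 [ 0.62  -0.168 -0.006] [283. 199.]
side dispenser_a 0.87 [ 0.632  0.169 -0.003] [261. 285.]
side dispenser_a 0.22 [ 0.482 -0.006  0.005] [325. 238.]
side long_can 0.85 [ 0.66  -0.167  0.051] [270. 183.]
side long_can 0.61 [ 0.859 -0.012  0.02 ] [192. 221.]
side long_can 0.56 [ 0.372 -0.141  0.018] [366. 205.]
side long_can 0.22 [ 0.602 -0.01  -0.002] [282. 235.]
side short_can 0.85 [0.668 0.162 0.052] [246. 268.]
[ 0.2392489  -0.57733756  0.24452272] [ 9.80773038e-01  1.95151852e-01  1.00116691e-06 -5.12070327e-05] 0.5
```

```bash
python3 - <<'E'
import cv2,numpy as np
a=cv2.imread("pics/top0.png")[90:340,150:410]
cv2.imwrite("pics/c.png",cv2.resize(a,(624,600),interpolation=cv2.INTER_CUBIC))
E
```

```text
(no output)
```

View pics/side0.png

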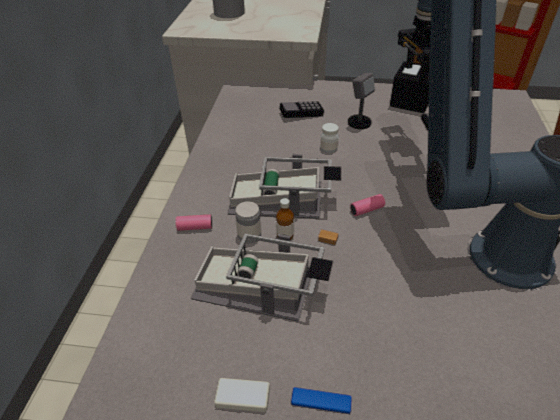

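View pics/c.png

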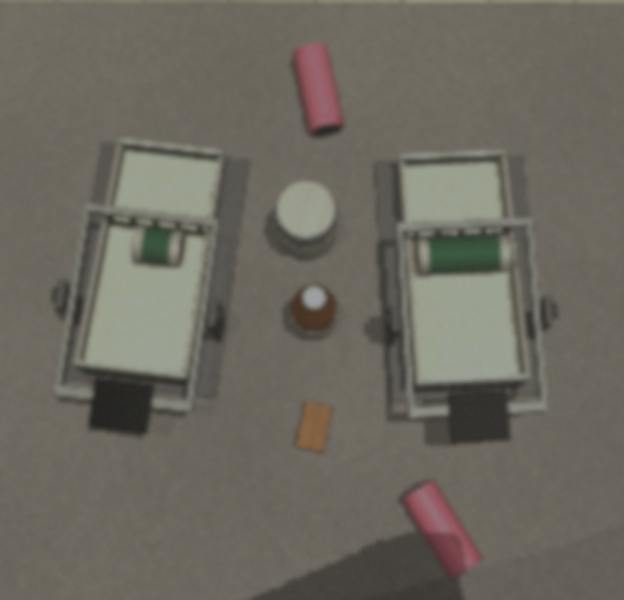

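Candidates for the long can are the pink cans at side (193,223) and (367,205), which are look-alikes. There is also the short green can in the left dispenser at top (215,192). The long green can is in the right dispenser at top (341,196), and its pad is at top (349,263). The crop confirms it, so the target pad is at (0.482, -0.170, 0.106).

Call:
move_arm(
  series="33 -24 0 0 0 3;66 -48 0 0 0 6;99 -72 0 0 0 9;132 -96 0 0 0 12;165 -120 0 0 0 15;198 -144 0 0 0 18;231 -168 0 0 0 20;264 -192 0 0 0 22",
  jaw=0,
)

```text
time: 1.17
position: [0.4104, -0.2973, 0.2449]
tool_rot: [1.0, 0.003, 0.0, 0.0]
ft_force: [0.1, 0.3, -0.2]
grip_width: 0.0421
grip_force: 0.0
```

```bash
python3 - <<'E'
from rig import robot
import numpy as np
from scipy.spatial.transform import Rotation as R
o=robot.get_obs();r=R.from_quat(o["tool_rot"])
print(o["position"],r.as_matrix().round(3),o["grip_width"],o["ft_force"],o["q"])
print(1e3*r.inv().apply(np.array([.4825,-.1705,.16])-o["position"]))
E
```

```text
[ 0.41040385 -0.29728814  0.24485158] [[ 1.     0.007  0.001]
 [ 0.007 -1.    -0.   ]
 [ 0.001  0.    -1.   ]] 0.04206453448332894 [ 0.07618956  0.30658513 -0.24705285] [-8.47782773e-01  3.68507947e-01  1.72499493e+00  1.10662631e-04
  1.04735904e+00  7.16401075e-01]
[  72.87912136 -126.35408035   84.83016792]
```

Call:
move_arm(
  series="18 -32 0 0 0 0;36 -64 0 0 0 0;54 -95 0 0 0 0;73 -127 0 0 0 0;73 -127 40 0 0 0;73 -127 80 0 0 0;73 -127 85 0 0 0;73 -127 85 0 0 0",
)

```text
time: 1.83
position: [0.48, -0.1702, 0.1576]
tool_rot: [1.0, 0.005, -0.003, -0.002]
ft_force: [-0.1, -0.6, 0.1]
grip_width: 0.0005
grip_force: 0.0
```

```bash
python3 - <<'E'
from rig import robot
import numpy as np,cv2
o=robot.get_obs();print(o["position"],o["grip_width"],o["ft_force"])
p=robot.camera("side");cv2.imwrite("pics/s1.png",cv2.resize(p["img"][100:260,190:400,::-1],None,fx=3.5,fy=3.5,interpolation=2))
for d in robot.tip_of(p,"pad_a")[:3]: print(d["p"],d["xyz"])
E
```

```text
[ 0.47995257 -0.17016211  0.15764998] 0.0004890427388103269 [-0.07101288 -0.6089887   0.10534183]
0.94 [0.4847, -0.1697, 0.1054]
0.65 [0.496, 0.1844, 0.1064]
0.57 [0.6664, 0.1641, 0.0531]
```

View pics/s1.png

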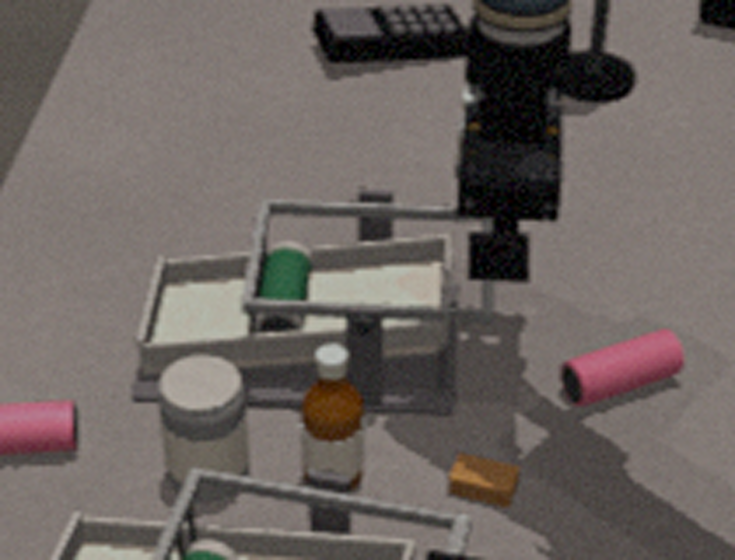

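The fingers are centred over pad_a, at crop (500,255). Next I press it.

Call:
move_arm(
  series="2 0 15 0 0 0;2 0 28 0 0 0;2 0 38 0 0 0;2 0 48 0 0 0;3 0 58 0 0 0;4 0 66 0 0 0;4 0 70 0 0 0;4 0 70 0 0 0",
)

```text
time: 2.6
position: [0.486, -0.1716, 0.0892]
tool_rot: [1.0, 0.004, 0.0, 0.0]
ft_force: [0.4, -1.3, 4.8]
grip_width: 0.0004
grip_force: 2.1
```

Call:
move_arm(
  series="0 0 0 0 0 0;0 0 0 0 0 0;0 0 0 0 0 0;0 0 0 0 0 0;0 0 0 0 0 0",
)

```text
time: 3.02
position: [0.4858, -0.1715, 0.0899]
tool_rot: [1.0, 0.004, 0.0, 0.0]
ft_force: [-0.4, -2.3, 4.9]
grip_width: 0.0005
grip_force: 2.2
```

```bash
python3 - <<'E'
from rig import robot
import numpy as np,cv2
o=robot.get_obs();print(o["position"],o["ft_force"])
p=robot.camera("side");cv2.imwrite("pics/s2.png",cv2.resize(p["img"][100:260,190:400,::-1],None,fx=3.5,fy=3.5,interpolation=2))
for t in ("pad_a","long_can"):
  for d in robot.tip_of(p,t)[:3]: print(t,d["p"],d["xyz"])
E
```

```text
[ 0.48577399 -0.1715175   0.08989678] [-0.41708756 -2.25463855  4.93507108]
pad_a 0.78 [0.4848, -0.1693, 0.0645]
pad_a 0.55 [0.4982, 0.1864, 0.1094]
long_can 0.8 [0.3712, -0.1411, 0.018]
long_can 0.77 [0.7502, -0.1605, 0.0368]
long_can 0.72 [0.8581, -0.0102, 0.0225]
```

View pics/s2.png

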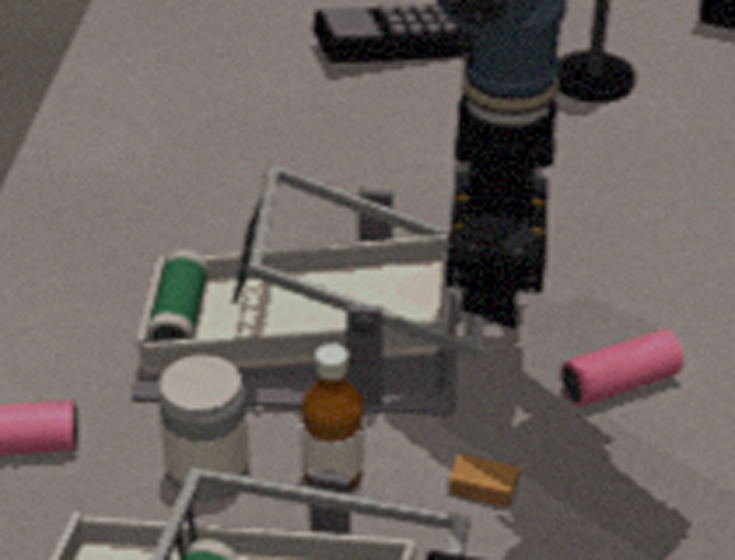

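The gate is lifted and the long can lies against the lip at crop (178,295). Next I let the pad up slowly.

Call:
move_arm(
  series="-1 0 -8 0 0 0;-2 0 -16 0 0 0;-3 0 -24 0 0 0;-4 0 -32 0 0 0;-4 0 -40 0 0 0;-4 0 -50 0 0 0;-4 0 -75 0 0 0;-4 0 -105 0 0 0",
)

```text
time: 3.83
position: [0.4797, -0.1698, 0.1942]
tool_rot: [1.0, 0.004, -0.003, -0.002]
ft_force: [-0.2, -1.1, 0.3]
grip_width: 0.0005
grip_force: 0.0
```

Call:
move_arm(
  series="0 0 -10 0 0 0;0 0 -10 0 0 0;0 0 -10 0 0 0;0 0 -10 0 0 0;0 0 -10 0 0 0;0 0 -10 0 0 0",
)

```text
time: 4.33
position: [0.4807, -0.1708, 0.2032]
tool_rot: [1.0, 0.004, -0.001, -0.001]
ft_force: [0.2, -0.0, 0.2]
grip_width: 0.0009
grip_force: 0.0
```

```bash
python3 - <<'E'
from rig import robot
import numpy as np,cv2
o=robot.get_obs();print(o["position"],o["ft_force"])
p=robot.camera("side");cv2.imwrite("pics/s3.png",cv2.resize(p["img"][100:310,190:400,::-1],None,fx=2.8,fy=2.8,interpolation=2))
for t in ("pad_a","long_can"):
  for d in robot.tip_of(p,t)[:3]: print(t,d["p"],d["xyz"])
E
```

```text
[ 0.48071823 -0.17079541  0.20316108] [ 0.21870116 -0.01211748  0.15310422]
pad_a 0.59 [0.4819, -0.1694, 0.1071]
pad_a 0.58 [0.4962, 0.1852, 0.1067]
long_can 0.85 [0.3708, -0.1393, 0.0183]
long_can 0.82 [0.8551, -0.0084, 0.0209]
long_can 0.6 [0.7532, -0.1603, 0.0335]
```

View pics/s3.png

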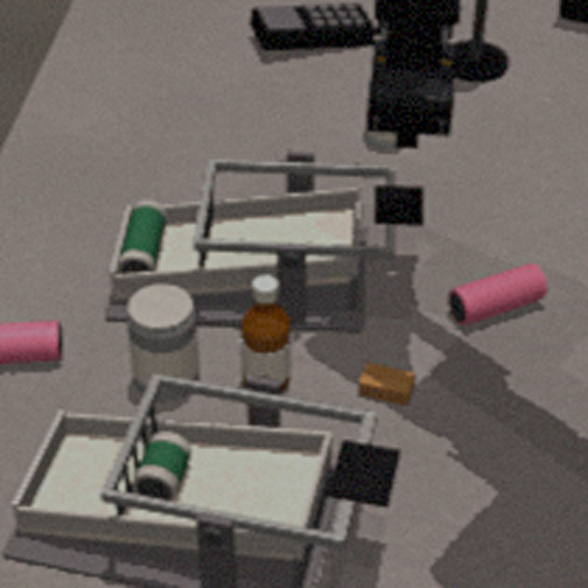

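The pad is up at crop (400,205) and the gate is shut. The long can is at the lip at (143,238), and the short can is still behind its own gate at (163,465).

```bash
python3 -c "
from rig import robot
print(robot.hand_in())"
```

```text
the job is handed in; nothing more can be done
None
```

The long can is out and resting against the front lip, with its gate shut again behind it. In the last picture the other dispenser was still shut with its short can inside. The job is handed in, but no verdict came back.

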